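Close the stud polisher and hold its belt tensioner back

TASK

Get the stud polisher ready for its drive belt: first lower the loose steel lid onto the open bowl, without dropping it, so that it sits seated and level, and let go of it. Then push the sprung tensioner arm back, away from the small drive pulley, past its ratchet click and a little further, so that your gripper and not the pawl carries the spring, and finish the program while still holding it back there. Leave the lid seated and do not disturb the stud box, the hammer or the turned wooden foot.

Things in the scene. Friction and masses are not known exactly. Their poses are not given: they have to be found in the camera images.
- lid: Loose round steel lid, 132 mm across, about 0.25 kg, lying knob up on the bench. Origin: centre of the underside of its plug. From the origin upward: plug 104 mm in diameter with a chamfered lower edge, z 0 to 8 mm; flat flange 132 mm in diameter, z 8 to 14 mm; upright round dark wooden knob 24 mm in diameter, z 14 to 46 mm. Its z axis points up.
- lid_knob (a point): Point on the lid's axis inside its knob, 38 mm above the lid's origin: a good TCP point for gripping the knob from above.
- bowl: Steel polishing bowl on a round grey foot (150 mm across) with a grooved pulley (104 mm across) below the bowl; fixed to the bench; brass studs lie inside. Origin: centre of the foot's underside, on the bench. The bowl's rim is 125 mm above the bench.
- bowl_rim (a point): Centre of the bowl's mouth, at rim height. Rim 120 mm outer and 112 mm inner diameter (wall 4 mm). The seated lid has its plug inside the mouth and its flange resting on the rim: the lid's origin is then 8 mm below this point.
- tensioner: Belt tensioner: grey bed plate 230 x 240 x 10 mm (x, y, z), fixed to the bench, with the swinging arm (pivot at x +65, y 0 mm), a small grooved drive pulley (52 mm across, 44 mm high, at x -75, y +92 mm) and a sliding pawl in a guide (42 mm high, at x +65, y -52 to -120 mm). Origin: bench level, 10 mm to the -x side of the plate's centre; z up.
- idler_arm: Sprung tensioner arm, a steel bar 120 mm from pivot to tip, at 26 to 38 mm above the bench; on its tip stands a black rubber idler roller (38 mm across, 38 to 62 mm high) and above that the upright steel hand pin. Origin: on the pivot axis at bench level. Its spring pushes back with about 4 N at the pin at rest and 8 N fully back, a little more while the pawl climbs the tooth.
- grip_pin (a point): Point on the axis of the hand pin, 90 mm above the bench. The pin is a vertical steel rod 16 mm in diameter, from 62 to 110 mm above the bench, 120 mm from the pivot axis; it moves with the arm. Can be gripped from above or pushed.
- pivot (a point): Point on the vertical pivot axis of the arm, at the height of grip_pin (90 mm above the bench).
- swing (a joint): Swing of the arm, rad: 0 at rest (pin nearest the drive pulley), 0.70 at its back stop; grows counter-clockwise seen from above. In the tensioner's frame the arm points along angle 2.79 + value (from +x). The pawl clicks in behind the tooth at about 0.45; let go after that, the arm would rest on the pawl there. Held between 0.50 and 0.70 the gripper carries it.
- pawl (a joint): Slide of the sprung pawl, m: 0 fully in towards the arm's ratchet disc, up to 0.007 as it rides over the tooth; it drops back to 0 at the click.
- stud_box: Bystander: open cardboard box 80 x 110 x 45 mm, loose. Origin under its centre.
- hammer: Bystander: hammer 270 mm long lying on the bench, loose. Its handle lies along its x axis.
- bun_foot: Bystander: turned dark wooden furniture foot, 72 mm across, 66 mm high, loose. Origin under its centre.
Things that resemble listed ones, but are neither listed nor needed, are in the scene too. What is shaped like the lid but orange or yellow is not meant.

How it is judged (in metres and radians):
On the way, in this order (a step that is already met when the one before it is completed fails the run):
1. the lid sits seated and level on the bowl and is let go (horizontal distance between lid and bowl_rim below 0.007 m and z of lid in the frame of bowl_rim between -0.011 and -0.005 m and angle between lid's own z axis and vertical below 0.05 rad and contact force between the fingers and lid below 0.2 N and linear speed of lid below 0.03 m/s), for 0.3 s.
2. the arm is pushed back past its click, the pawl dropped in behind the tooth (value of joint swing above 0.5 rad and value of joint pawl below 0.004 m), for 0.2 s.
At the end, for the whole second after the job is handed in: The gripper's fingers still press on the arm (over 2 N) and hold it still beyond 0.50 rad, past the point where the pawl catches it, with the pawl dropped in (under 4 mm); the lid, untouched, is seated on the bowl within 7 mm of centre, its origin 5 to 11 mm below the rim, level within 0.05 rad (all of step 1 and all of step 2 and contact force between the fingers and idler_arm above 2 N and velocity of joint swing between -0.1 and 0.1 rad/s); the arm keeps its last pose, push and grip.
It fails at once if the lid is let go more than 30 mm above its seat (contact force between the fingers and lid below 0.05 N and z of lid in the frame of bowl_rim above 0.022 m).
It fails at once if the stud box is disturbed (moved over 30 mm) (distance of stud_box from where it was at the start of the episode above 0.03 m).
It fails at once if the hammer is disturbed (moved over 30 mm) (distance of hammer from where it was at the start of the episode above 0.03 m).
It fails at once if the bun foot is disturbed (moved over 30 mm) (distance of bun_foot from where it was at the start of the episode above 0.03 m).
It also fails if it takes over 58 s, if anything falls off the work surface, if the arm or the gripper's body presses on something with over 40 N, if the wrist force passes 120 N, or if a joint passes its speed limit or range.

ROBOT

A 6-joint arm with a two-finger parallel gripper is mounted at the origin on the work surface. World frame = base frame: x ahead of the robot, y to its left, z up, the work surface at z = 0. Lengths are in m, angles in degrees, forces in N, time in s.
With the tool pointing down it reaches from about 0.4 to 0.825 m from the base axis. Payload 7 kg.
Tool frame: the origin (TCP) lies between the finger pads, 19 mm behind the fingertips; this is the grasp point; z points along the fingers, y is the direction in which the jaws open and shut (so a half turn about z gives the same grasp; the last joint's range is limited). The gripper opens to 88 mm and grips with 3 to 60 N. Pads are 19 mm wide; open, the fingers measure 130 mm over their backs; the gripper's body (78 mm by 193 mm) begins 47 mm behind the grasp point.
Start: joints at [-46.576, 20.546, 0.682, 0, -70.136, -16.507], TCP at [0.306, -0.602, 0.245] pointing down, gripper open.
Joint ranges: [-176.03, 176.03], [-82.01, 121.73], [-58.28, 71.71], [-173.87, 95.51], [-174.79, -0.11], [-173.66, 173.66]. Speed limits (degrees/s): [136.94, 136.94, 172.46, 180, 180, 180].

INTERFACE

Orientations are given as [roll, pitch, yaw] about the fixed x, y, z axes, in that order (R = Rz(yaw) Ry(pitch) Rx(roll)).
In Python, from plant import get_obs, eyes, job gives the robot as it stands.
- The arm moves only by the tool send_rows, never from a script. Its argument "steps" is a list of rows, each an object of numbers: "x", "y", "z": the shift along the tool's x, y, z in m; "turn": the turn about the tool's z in degrees; "gripper": the opening, from 0 (shut) to 1 (fully open). A call has exactly 8 rows; each row shifts and turns the pose as measured when the row begins, along the tool's axes as they then stand; what a row does not reach is not made up. A row lasts 1/10 s, in which the tool goes at most 50 mm and 8.59 degrees, less where a joint would pass 70% of its speed; a pose out of reach is approached as far as the arm can. A call with a gripper value outside its range is refused whole. The fingers move at their own pace and stop on an object; the grip force is fixed at half the most. Time passes only in rows, so rows that do not move let the fingers close, or fill a call up. It gives the time, the measured TCP pose, the force and the opening at its end, in the units of the state.
- get_obs(): the state, without advancing time (a new reading comes with each control period).
- eyes.snapshot(name): name is "side" or "top" or "wrist"; returns a dict with "frame" (384x512x3 uint8, blue, green, red), "z_map" (384x512 float32, m along the optical axis (not along the pixel's ray), 0 where there is no reading), "intrinsics" (3x3 intrinsics, pixels), "R" (3x3) and "t" (3): a world point X has camera coordinates R X + t. Camera axes: x right, y down, z forward; pixel columns grow to the right and rows downward; lengths in m; the calibration is good to about 2 mm. A picture is of the moment at which its call begins.
- job.close_job(): hands the job in, once; it reports no verdict.
The state is a dict: "clock": time; "joint_pos": joint angles; "qvel": joint speeds; "tau": joint torques, N m; "tool_pos": TCP position; "orientation": TCP orientation; "force": force on the tool from outside, world axes, zero at the start; "moment": the same for the moment, N m; "opening": finger opening in m.
Only numpy, scipy, OpenCV 4.12 (cv2) and the standard library are available. Lean on these libraries where they do the work, as an engineer would, in place of code of your own. Each camera call takes 0.05 s, during which the arm holds its last target.

## Working session

There is one attempt and no reset: what is moved stays moved. The work goes in short steps, Python scripts to look and compute and a tool call to move; the robot and the scene stay as the last step left them, time stands still between calls to the robot, and variables do not carry over. Pictures are saved under pics/ and viewed, and the job is handed in when it is done.

Besides the shell and the picture viewer there is one more tool, called as name(argument=value, ...), one argument or row to a line, values as JSON. send_rows: Moves the arm, as the interface text tells. Its arguments: {"type":"object","properties":{"steps":{"type":"array"}},"required":["steps"]}

```bash
ls && mkdir -p pics && cat > h.py <<'E'
import numpy as np, cv2
from plant import get_obs, eyes, job
def snap(name, tag):
    s=eyes.snapshot(name); np.savez(f'pics/{tag}.npz',**{k:np.asarray(v) for k,v in s.items()})
    cv2.imwrite(f'pics/{tag}.png',s['frame']); return s
def load(tag): return dict(np.load(f'pics/{tag}.npz'))
def world(s,u,v,z=None):
    K,R,t=s['intrinsics'],s['R'],s['t']
    if z is None: z=s['z_map'][int(round(v)),int(round(u))]
    c=np.array([(u-K[0,2])/K[0,0]*z,(v-K[1,2])/K[1,1]*z,z])
    return R.T@(c-t)
def onplane(s,u,v,h):
    K,R,t=s['intrinsics'],s['R'],s['t']
    d=R.T@np.array([(u-K[0,2])/K[0,0],(v-K[1,2])/K[1,1],1.]); o=-R.T@t
    return o+d*(h-o[2])/d[2]
def pix(s,X):
    c=s['R']@np.asarray(X,float)+s['t']; p=s['intrinsics']@c; return p[:2]/p[2]
def cloud(s):
    K,R,t=s['intrinsics'],s['R'],s['t']; z=s['z_map']
    v,u=np.mgrid[:z.shape[0],:z.shape[1]]
    c=np.stack([(u-K[0,2])/K[0,0]*z,(v-K[1,2])/K[1,1]*z,z],-1)
    P=(c-t)@R; P[z<=0]=np.nan; return P
def crop(tag,x0,y0,x1,y1,k,out):
    im=cv2.imread(f'pics/{tag}.png')[y0:y1,x0:x1]
    cv2.imwrite(f'pics/{out}.png',cv2.resize(im,None,fx=k,fy=k,interpolation=cv2.INTER_CUBIC))
E
python3 - <<'E'
from h import *
o=get_obs(); print({k:np.round(v,4) for k,v in o.items()})
for n in ('top','side','wrist'):
    s=snap(n,n+'0'); print(n,-s['R'].T@s['t'],s['intrinsics'][0,0])
E
```

```text
pics
{'clock': np.float64(0.0), 'joint_pos': array([-4.65764e+01,  2.05907e+01,  6.33100e-01, -2.15000e-02,
       -7.01359e+01, -1.65064e+01]), 'qvel': array([-0.0133, -0.0004,  0.039 ,  0.0321, -0.061 , -0.0093]), 'tau': array([ 7.00000e-04, -5.82724e+01,  2.93065e+01,  6.99730e+00,
        7.10000e-03, -1.00000e-04]), 'tool_pos': array([ 0.3053, -0.6015,  0.2444]), 'orientation': array([ 1.799046e+02, -7.200000e-03, -1.530901e+02]), 'force': array([-0.7898,  0.1634, -0.6246]), 'moment': array([-0.0049, -0.0102, -0.0165]), 'opening': np.float64(0.0876)}
top [0.39165998 0.00398283 1.00505765] 396.7264647219125
side [0.13044418 0.59486628 0.75052095] 443.2758227329287
wrist [ 0.23105172 -0.63922242  0.38502116] 284.63603005916343
```

View pics/top0.png

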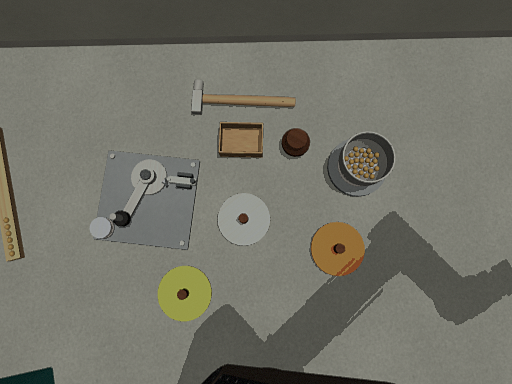

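View pics/side0.png

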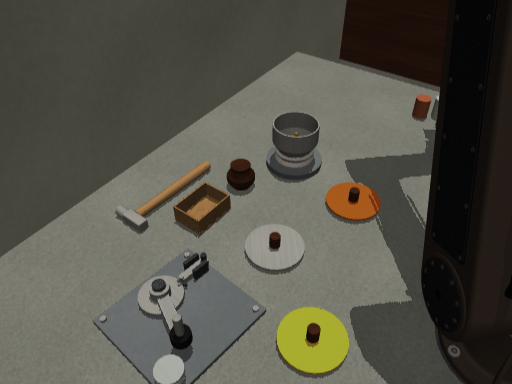

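View pics/wrist0.png

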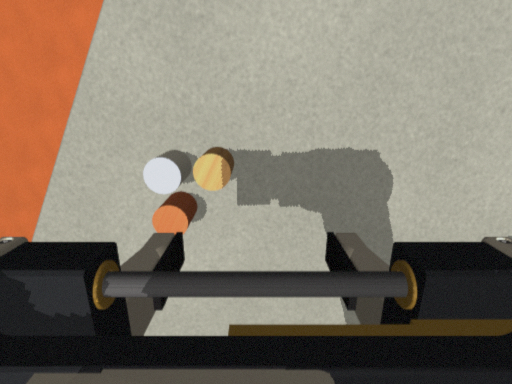

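Top view lid candidates: steel-grey disc (244,219), orange disc (338,249), yellow disc (185,293). The dark knob-like bun foot is at (295,142) and the white drive pulley at (101,228). By the description I choose the steel one at (244,219). The bowl is at (368,158), and the pin is on the black roller at about (121,218).

```bash
python3 - <<'E'
from h import *
s=load('top0'); P=cloud(s)
crop('top0',205,180,285,260,7,'c_lid'); crop('top0',85,140,215,260,6,'c_ten'); crop('top0',320,120,405,205,7,'c_bowl')
for n,u,v in [('lid knob',244,218),('lid flange',230,225),('bowl in',365,160),('pin',121,218),('pivot',146,174),('pulley',101,228),('box',240,140),('hammer',197,97),('hamhandle end',293,102),('bun',295,142),('orange',338,249),('yellow',183,294)]:
    print(n,np.round(world(s,u,v),4))
def circ(pts):
    A=np.c_[2*pts,np.ones(len(pts))]; b=(pts**2).sum(1); x=np.linalg.lstsq(A,b,rcond=None)[0]; return x[:2],np.sqrt(x[2]+x[:2]@x[:2])
def fit(mask,z,lab):
    m=mask.astype(np.uint8); c,_=cv2.findContours(m,cv2.RETR_EXTERNAL,cv2.CHAIN_APPROX_NONE); c=max(c,key=cv2.contourArea)[:,0]
    W=np.array([onplane(s,u,v,z) for u,v in c])[:,:2]; print(lab,circ(W),len(c))
Z=P[...,2]
print('lid z',np.nanmedian(Z[222:235,225:240]), 'knob',np.nanmax(Z[210:226,236:252]))
print('bowl rim', np.nanpercentile(Z[125:195,325:400],[50,95,98,99.5]))
v,u=np.mgrid[:384,:512]
fit((np.hypot(u-244,v-219)<40)&(Z>0.008)&(Z<0.06),0.014,'lid')
fit((np.hypot(u-244,v-219)<20)&(Z>0.03),0.046,'knob')
fit((np.hypot(u-368,v-158)<45)&(Z>0.115),0.125,'rim outer')
fit((np.hypot(u-121,v-218)<15)&(Z>0.095),0.110,'pin')
print(np.round(Z[208:230,108:134]*1000).astype(int))
E
```

```text
lid knob [0.4698 0.0452 0.0483]
lid flange [0.4558 0.0819 0.0125]
bowl in [ 0.6031 -0.2486  0.0686]
pin [0.4725 0.3345 0.0732]
pivot [0.5807 0.2835 0.0558]
pulley [0.4516 0.3924 0.0447]
box [0.677  0.0555 0.0039]
hammer [0.7865 0.1645 0.0302]
hamhandle end [ 0.7699 -0.0837  0.0249]
bun [ 0.6516 -0.0818  0.0662]
orange [ 0.3925 -0.1782  0.0443]
yellow [0.294  0.1899 0.0501]
lid z 0.014292380059906448 knob 0.05056207109761786
bowl rim [0.01927229 0.12325124 0.1257871  0.12701823]
lid (array([0.47141886, 0.04810674]), np.float64(0.06457203455867971)) 146
knob (array([0.47097402, 0.04794118]), np.float64(0.010901730699535116)) 26
rim outer (array([ 0.59857135, -0.24135268]), np.float64(0.059510109819156796)) 148
pin (array([0.47402026, 0.33859545]), np.float64(0.008253939935129913)) 22
[[                  10                   10                   10
                     9                    7                   13
                    10                   14                    7
                    10                    9                   10
                    14                   14    
[... 11484 characters left out ...]
     13                   13
                     9                   12]
 [                  39                   42                   45
                    32                   26                   23
                     8                    8                   11
                     8                    7                   10
                    12                   11                   10
                    11                   10                   10
                     9                   11                   10
                    11                    9                   11
                    11                   11]]<stdin>:19: RuntimeWarning: invalid value encountered in cast
```

View pics/c_lid.png

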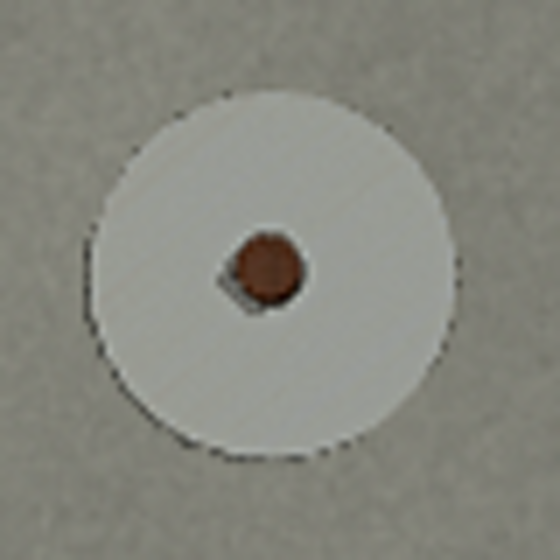

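View pics/c_ten.png

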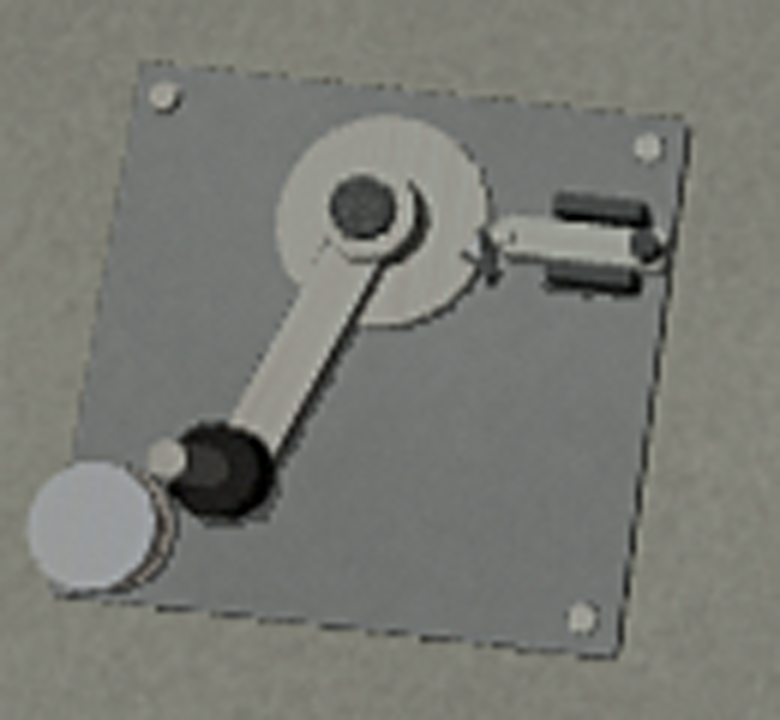

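The lid crop shows a plain grey steel disc with a dark round knob at full-picture pixel (243.6,218.6), so that is the lid. The tensioner crop shows the pin top at about (113,216), beside the black roller; the pawl guide is to the right. I turn the tool to yaw 180 first and start towards the lid.

send_rows(
  steps=[
    {"turn":6.7,"gripper":1},
    {"turn":6.7,"gripper":1},
    {"turn":6.7,"gripper":1},
    {"turn":6.8,"gripper":1},
    {"y":0.04,"gripper":1},
    {"y":0.04,"gripper":1},
    {"y":0.04,"gripper":1},
    {"y":0.04,"gripper":1},
  ],
)

```text
schema error: expected keys x, y, z, turn, gripper
```

send_rows(
  steps=[
    {"x":0,"y":0,"z":0,"turn":6.7,"gripper":1},
    {"x":0,"y":0,"z":0,"turn":6.7,"gripper":1},
    {"x":0,"y":0,"z":0,"turn":6.7,"gripper":1},
    {"x":0,"y":0,"z":0,"turn":6.8,"gripper":1},
    {"x":0,"y":0.04,"z":0,"turn":0,"gripper":1},
    {"x":0,"y":0.04,"z":0,"turn":0,"gripper":1},
    {"x":0,"y":0.04,"z":0,"turn":0,"gripper":1},
    {"x":0,"y":0.04,"z":0,"turn":0,"gripper":1},
  ],
)

```text
clock: 0.95
tool_pos: [0.3069, -0.4394, 0.239]
orientation: [179.6, -0.4, 178.5]
force: [1.5, 1.0, 0.3]
opening: 0.0878
```

send_rows(
  steps=[
    {"x":-0.016,"y":0.047,"z":0,"turn":0,"gripper":1},
    {"x":-0.016,"y":0.047,"z":0,"turn":0,"gripper":1},
    {"x":-0.016,"y":0.047,"z":0,"turn":0,"gripper":1},
    {"x":-0.016,"y":0.047,"z":0,"turn":0,"gripper":1},
    {"x":-0.016,"y":0.047,"z":0,"turn":0,"gripper":1},
    {"x":-0.016,"y":0.047,"z":0,"turn":0,"gripper":1},
    {"x":-0.016,"y":0.047,"z":0,"turn":0,"gripper":1},
    {"x":-0.016,"y":0.047,"z":0,"turn":0,"gripper":1},
  ],
)

```text
clock: 1.75
tool_pos: [0.4411, -0.0618, 0.2416]
orientation: [179.5, -0.2, 178.3]
force: [1.4, -0.6, 0.8]
opening: 0.0876
```

send_rows(
  steps=[
    {"x":-0.007,"y":0.028,"z":0.01,"turn":0,"gripper":1},
    {"x":-0.007,"y":0.028,"z":0.01,"turn":0,"gripper":1},
    {"x":-0.007,"y":0.028,"z":0.01,"turn":0,"gripper":1},
    {"x":-0.006,"y":0.026,"z":0.01,"turn":0,"gripper":1},
    {"x":0,"y":0,"z":0.015,"turn":0,"gripper":1},
    {"x":0,"y":0,"z":0.015,"turn":0,"gripper":1},
    {"x":0,"y":0,"z":0,"turn":0,"gripper":1},
    {"x":0,"y":0,"z":0,"turn":0,"gripper":1},
  ],
)

```text
clock: 2.55
tool_pos: [0.473, 0.0598, 0.1708]
orientation: [179.5, -0.1, 178.9]
force: [-0.5, 0.5, 1.2]
opening: 0.0873
```

```bash
python3 - <<'E'
from h import *
o=get_obs(); print(np.round(o['tool_pos'],4),np.round(o['orientation'],2),np.round(o['joint_pos'],1))
snap('wrist','wrist1'); s=snap('top','top1')
E
```

```text
[0.473  0.0598 0.1708] [ 1.7948e+02 -1.1000e-01  1.7885e+02] [  30.5    5.5  -29.5   -0.6  -54.8 -121.3]
```

View pics/wrist1.png

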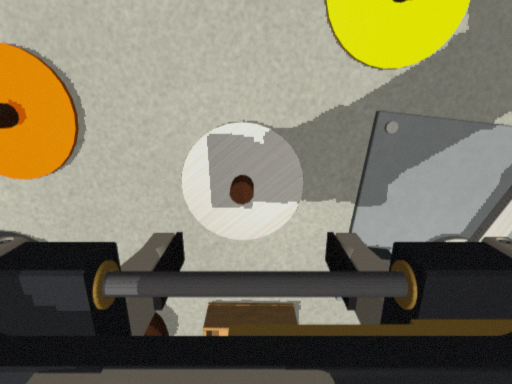

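```bash
python3 - <<'E'
from h import *
s=load('wrist1'); P=cloud(s); Z=P[...,2]
X,Y=P[...,0],P[...,1]
near=(np.hypot(X-0.471,Y-0.048)<0.085)
def circ(pts):
    A=np.c_[2*pts,np.ones(len(pts))]; b=(pts**2).sum(1); x=np.linalg.lstsq(A,b,rcond=None)[0]; return x[:2],np.sqrt(x[2]+x[:2]@x[:2])
for lo,hi,h,lab in [(0.035,0.055,0.046,'knob'),(0.008,0.02,0.014,'flange')]:
    m=(near&(Z>lo)&(Z<hi)); print(lab,m.sum(),np.nanmedian(Z[m]))
    c,_=cv2.findContours(m.astype(np.uint8),cv2.RETR_EXTERNAL,cv2.CHAIN_APPROX_NONE); c=max(c,key=cv2.contourArea)[:,0]
    W=np.array([onplane(s,u,v,h) for u,v in c])[:,:2]
    print(circ(W), c.min(0),c.max(0))
print(pix(s,[0.471,0.048,0.046]))
E
```

```text
knob 490 0.04702710723105371
(array([0.46903841, 0.04835669]), np.float64(0.012010059097876587)) [230 179] [253 204]
flange 10719 0.015330877773742238
(array([0.47060012, 0.04818556]), np.float64(0.06537247456035161)) [182 122] [303 240]
[241.09182817 193.56723675]
```

The wrist view shows the steel lid's disc centred at (242,181) with the knob at (242,190). Both cameras put the lid at about (0.470, 0.048). Descending over the knob.

send_rows(
  steps=[
    {"x":0.002,"y":-0.007,"z":0.012,"turn":0,"gripper":1},
    {"x":0,"y":-0.006,"z":0.018,"turn":0,"gripper":1},
    {"x":0,"y":0,"z":0.02,"turn":0,"gripper":1},
    {"x":0,"y":0,"z":0.02,"turn":0,"gripper":1},
    {"x":0,"y":0,"z":0.02,"turn":0,"gripper":1},
    {"x":0,"y":0,"z":0.02,"turn":0,"gripper":1},
    {"x":0,"y":0,"z":0.012,"turn":0,"gripper":1},
    {"x":0,"y":0,"z":0,"turn":0,"gripper":1},
  ],
)

```text
clock: 3.45
tool_pos: [0.4712, 0.0435, 0.0456]
orientation: [179.2, 0.4, 178.6]
force: [-0.5, -0.1, 0.0]
opening: 0.0875
```

send_rows(
  steps=[
    {"x":0.001,"y":0.004,"z":0.003,"turn":0,"gripper":1},
    {"x":0,"y":0,"z":0.004,"turn":0,"gripper":1},
    {"x":0,"y":0,"z":0,"turn":0,"gripper":0},
    {"x":0,"y":0,"z":0,"turn":0,"gripper":0},
    {"x":0,"y":0,"z":0,"turn":0,"gripper":0},
    {"x":0,"y":0,"z":0,"turn":0,"gripper":0},
    {"x":0,"y":0,"z":0,"turn":0,"gripper":0},
    {"x":0,"y":0,"z":0,"turn":0,"gripper":0},
  ],
)

```text
clock: 4.25
tool_pos: [0.4718, 0.0481, 0.0408]
orientation: [179.1, 0.6, 178.6]
force: [-0.4, -0.0, -0.2]
opening: 0.0453
```

send_rows(
  steps=[
    {"x":0,"y":0,"z":0,"turn":0,"gripper":0},
    {"x":0,"y":0,"z":0,"turn":0,"gripper":0},
    {"x":0,"y":0,"z":0,"turn":0,"gripper":0},
    {"x":0,"y":0,"z":0,"turn":0,"gripper":0},
    {"x":0,"y":0,"z":0,"turn":0,"gripper":0},
    {"x":0,"y":0,"z":0,"turn":0,"gripper":0},
    {"x":0,"y":0,"z":0,"turn":0,"gripper":0},
    {"x":0,"y":0,"z":0,"turn":0,"gripper":0},
  ],
)

```text
clock: 5.05
tool_pos: [0.4719, 0.048, 0.0409]
orientation: [179.1, 0.6, 178.6]
force: [0.5, 0.4, 0.7]
opening: 0.0236
```

Gripped: the opening of 23.6 mm matches the 24 mm knob. Lifting slowly.

send_rows(
  steps=[
    {"x":0,"y":0,"z":-0.005,"turn":0,"gripper":0},
    {"x":0,"y":0,"z":-0.012,"turn":0,"gripper":0},
    {"x":0,"y":0,"z":-0.025,"turn":0,"gripper":0},
    {"x":0,"y":0,"z":-0.03,"turn":0,"gripper":0},
    {"x":0,"y":0,"z":-0.03,"turn":0,"gripper":0},
    {"x":0,"y":0,"z":-0.03,"turn":0,"gripper":0},
    {"x":0,"y":0,"z":-0.025,"turn":0,"gripper":0},
    {"x":0,"y":0,"z":-0.015,"turn":0,"gripper":0},
  ],
)

```text
clock: 5.85
tool_pos: [0.465, 0.0432, 0.2163]
orientation: [179.3, -0.1, 178.4]
force: [1.1, -0.5, -3.0]
opening: 0.0231
```

```bash
python3 - <<'E'
from h import *
o=get_obs(); print(np.round(o['tool_pos'],4),np.round(o['orientation'],2),np.round(o['force'],2),round(o['opening'],4))
snap('side','side2'); snap('wrist','wrist2')
E
```

```text
[0.465  0.0432 0.2163] [ 1.7932e+02 -8.0000e-02  1.7842e+02] [ 1.11 -0.52 -3.01] 0.0231
```

View pics/side2.png

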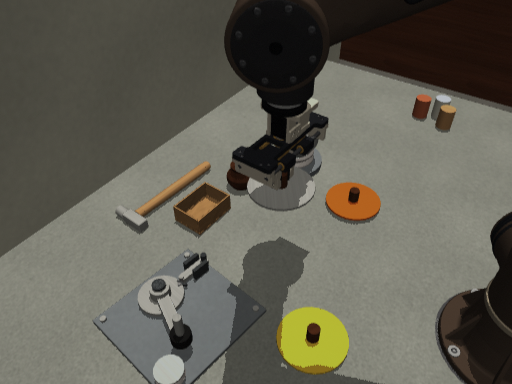

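View pics/wrist2.png

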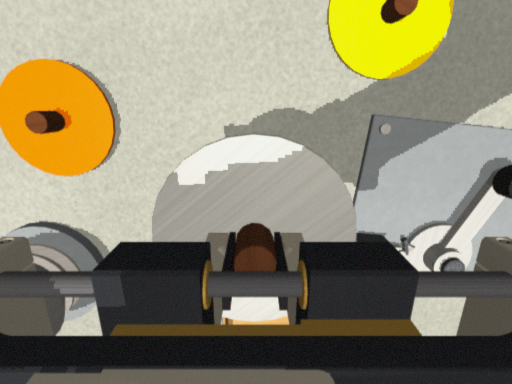

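The side view shows the lid hanging under the fingers at (281,188). The wrist view shows the flange at (254,200) and the knob between the pads at (255,250). I measure where the lid sits relative to the TCP.

```bash
cat >> h.py <<'E'
from scipy.optimize import least_squares
from scipy.spatial.transform import Rotation as Ro
def held(tag,zr,tcp):
    """flange in wrist picture: plane fit and circle R=66 mm from its free (far) edge"""
    s=load(tag); P=cloud(s)
    m=(P[...,2]>zr[0])&(P[...,2]<zr[1])&(np.hypot(P[...,0]-tcp[0],P[...,1]-tcp[1])<0.085)
    v,u=np.mgrid[:384,:512]; m&=(v<238)
    n,l,st,_=cv2.connectedComponentsWithStats(m.astype(np.uint8)); k=1+np.argmax(st[1:,4]); m=l==k
    Q=P[m]; A=np.c_[Q[:,:2]-tcp[:2],np.ones(len(Q))]; 
    w=np.ones(len(Q),bool)
    for _ in range(5):
        c=np.linalg.lstsq(A[w],Q[w,2],rcond=None)[0]; r=Q[:,2]-A@c; w=abs(r)<0.006
    zt=c[2]
    cc,_=cv2.findContours(m.astype(np.uint8),cv2.RETR_EXTERNAL,cv2.CHAIN_APPROX_NONE); cc=max(cc,key=cv2.contourArea)[:,0]
    W=np.array([onplane(s,a,b,zt) for a,b in cc])[:,:2]
    W=W[(cc[:,1]<225)]
    f=least_squares(lambda x:np.hypot(W[:,0]-x[0],W[:,1]-x[1])-0.066,tcp[:2],loss='soft_l1',f_scale=0.001)
    return f.x,zt,c[:2],np.abs(f.fun).mean(),len(W)
E
python3 - <<'E'
from h import *
o=get_obs(); tcp=o['tool_pos']
print(np.round(tcp,4),held('wrist2',(0.17,0.215),tcp))
E
```

```text
[0.4658 0.0436 0.2165] (array([0.4645931 , 0.04354484]), np.float64(0.19280725754160605), array([-0.00443856,  0.00248037]), np.float64(0.00037242038725501206), 271)
```

```bash
python3 - <<'E'
from h import *
for tag,c0,rad in [('top0',(368,158),45),('side0',(296,130),45),('top1',(368,158),45)]:
    s=load(tag); P=cloud(s)
    v,u=np.mgrid[:384,:512]
    m=(np.hypot(u-c0[0],v-c0[1])<rad)&(P[...,2]>0.119)&(P[...,2]<0.132)
    Q=P[m]; 
    f=least_squares(lambda x:np.hypot(Q[:,0]-x[0],Q[:,1]-x[1])-0.058,[0.5986,-0.2414],loss='soft_l1',f_scale=0.002)
    print(tag,'3d',f.x,len(Q),np.median(Q[:,2]))
    # outer contour (image) at z=.125
    mm=(np.hypot(u-c0[0],v-c0[1])<rad)&(P[...,2]>0.117)
    cc,_=cv2.findContours(mm.astype(np.uint8),cv2.RETR_EXTERNAL,cv2.CHAIN_APPROX_NONE); cc=max(cc,key=cv2.contourArea)[:,0]
    W=np.array([onplane(s,a,b,0.125) for a,b in cc])[:,:2]
    f=least_squares(lambda x:np.hypot(W[:,0]-x[0],W[:,1]-x[1])-x[2],[0.5986,-0.2414,0.06],loss='soft_l1',f_scale=0.001); print(' contour',f.x,len(W))
    if tag=='side0': crop(tag,260,100,335,185,7,'c_bowl_s')
    # lid with same method
for tag,c0 in [('side0',(275,247))]:
    s=load(tag); P=cloud(s); v,u=np.mgrid[:384,:512]
    mm=(np.hypot(u-c0[0],v-c0[1])<45)&(P[...,2]>0.008)
    cc,_=cv2.findContours(mm.astype(np.uint8),cv2.RETR_EXTERNAL,cv2.CHAIN_APPROX_NONE); cc=max(cc,key=cv2.contourArea)[:,0]
    W=np.array([onplane(s,a,b,0.014) for a,b in cc])[:,:2]
    f=least_squares(lambda x:np.hypot(W[:,0]-x[0],W[:,1]-x[1])-x[2],[0.47,0.048,0.066],loss='soft_l1',f_scale=0.001); print('lid side',f.x)
E
```

```text
top0 3d [ 0.59885307 -0.24165492] 370 0.12471423989505157
 contour [ 0.59873099 -0.24152047  0.05939936] 147
side0 3d [ 0.59563966 -0.24061639] 205 0.12194249522424763
 contour [ 0.59250176 -0.235362    0.05982855] 110
top1 3d [ 0.59884122 -0.24156297] 368 0.12467682353491988
 contour [ 0.59876784 -0.24153912  0.05936734] 148
lid side [0.46653683 0.05122753 0.06504656]
```

send_rows(
  steps=[
    {"x":-0.008,"y":-0.016,"z":0,"turn":0,"gripper":0},
    {"x":-0.012,"y":-0.024,"z":0,"turn":0,"gripper":0},
    {"x":-0.015,"y":-0.03,"z":0,"turn":0,"gripper":0},
    {"x":-0.015,"y":-0.03,"z":0,"turn":0,"gripper":0},
    {"x":-0.015,"y":-0.03,"z":0,"turn":0,"gripper":0},
    {"x":-0.015,"y":-0.03,"z":0,"turn":0,"gripper":0},
    {"x":-0.015,"y":-0.03,"z":0,"turn":0,"gripper":0},
    {"x":-0.012,"y":-0.024,"z":0,"turn":0,"gripper":0},
  ],
)

```text
clock: 6.75
tool_pos: [0.5635, -0.1781, 0.2026]
orientation: [179.1, -0.7, 178.7]
force: [0.1, 0.6, -3.3]
opening: 0.023
```

send_rows(
  steps=[
    {"x":-0.009,"y":-0.016,"z":-0.002,"turn":0,"gripper":0},
    {"x":-0.009,"y":-0.016,"z":-0.002,"turn":0,"gripper":0},
    {"x":-0.009,"y":-0.015,"z":-0.002,"turn":0,"gripper":0},
    {"x":-0.007,"y":-0.01,"z":-0.001,"turn":0,"gripper":0},
    {"x":-0.003,"y":-0.005,"z":0,"turn":0,"gripper":0},
    {"x":0,"y":0,"z":0,"turn":0,"gripper":0},
    {"x":0,"y":0,"z":0,"turn":0,"gripper":0},
    {"x":0,"y":0,"z":0,"turn":0,"gripper":0},
  ],
)

```text
clock: 7.55
tool_pos: [0.5954, -0.245, 0.1952]
orientation: [178.8, -1.8, 178.3]
force: [0.5, 0.6, -2.5]
opening: 0.0231
```

```bash
python3 - <<'E'
from h import *
o=get_obs(); print(np.round(o['tool_pos'],4),np.round(o['orientation'],2),np.round(o['force'],2),round(o['opening'],4),np.round(o['joint_pos'],1))
snap('wrist','wrist3'); o=get_obs(); tcp=o['tool_pos']; s=snap('top','top3'); snap('side','side3')
print(np.round(tcp,4),held('wrist3',(tcp[2]-0.05,tcp[2]-0.005),tcp))
E
```

```text
[ 0.5954 -0.245   0.1952] [178.81  -1.77 178.32] [ 0.52  0.57 -2.46] 0.0231 [ -5.7  20.8  -5.3  -1.2 -65.8 -85.6]
[ 0.5954 -0.2449  0.1953] (array([ 0.59323744, -0.24443754]), np.float64(0.16951081278917202), array([-0.03649411,  0.01127689]), np.float64(0.0002719371556959653), 271)
```

```bash
python3 - <<'E'
from h import *
a=cv2.imread('pics/top3.png')[90:290,240:440]; b=cv2.imread('pics/side3.png')[40:240,200:400]
cv2.imwrite('pics/m3.png',cv2.resize(np.hstack([a,b]),None,fx=2,fy=2,interpolation=cv2.INTER_CUBIC))
E
```

```text
(no output)
```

View pics/m3.png

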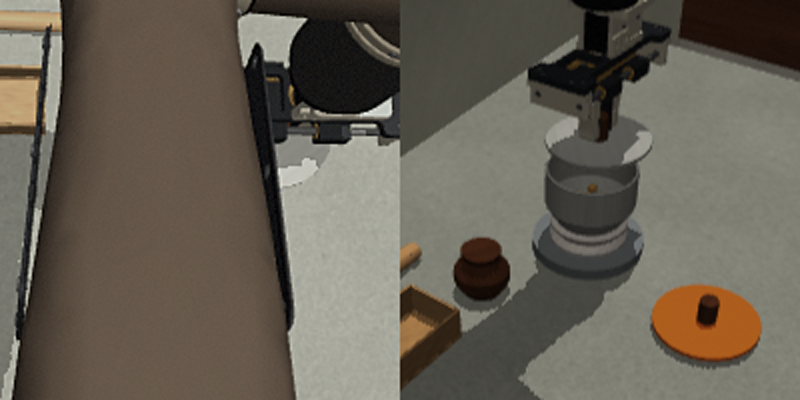

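The side view shows the lid hovering just above the bowl, slightly to its left; the top view is blocked by the arm. I centre it and lower partway.

send_rows(
  steps=[
    {"x":-0.003,"y":0.0015,"z":0.002,"turn":0,"gripper":0},
    {"x":-0.002,"y":0.001,"z":0.002,"turn":0,"gripper":0},
    {"x":-0.0015,"y":0,"z":0.002,"turn":0,"gripper":0},
    {"x":0,"y":0,"z":0.002,"turn":0,"gripper":0},
    {"x":0,"y":0,"z":0.002,"turn":0,"gripper":0},
    {"x":0,"y":0,"z":0.001,"turn":0,"gripper":0},
    {"x":0,"y":0,"z":0,"turn":0,"gripper":0},
    {"x":0,"y":0,"z":0,"turn":0,"gripper":0},
  ],
)

```text
clock: 8.5
tool_pos: [0.6026, -0.2414, 0.184]
orientation: [178.8, -1.7, 178.4]
force: [0.3, -0.1, -2.5]
opening: 0.0231
```

```bash
python3 - <<'E'
from h import *
o=get_obs(); print(np.round(o['tool_pos'],4),np.round(o['orientation'],2),np.round(o['force'],2),round(o['opening'],4))
snap('wrist','wrist4'); o=get_obs(); tcp=o['tool_pos']; snap('side','side4')
print(np.round(tcp,4),held('wrist4',(tcp[2]-0.05,tcp[2]-0.005),tcp))
E
```

```text
[ 0.6026 -0.2414  0.184 ] [178.82  -1.67 178.39] [ 0.32 -0.08 -2.47] 0.0231
[ 0.6026 -0.2414  0.184 ] (array([ 0.60041167, -0.24093452]), np.float64(0.15835923000304764), array([-0.03502806,  0.01120507]), np.float64(0.0002761273074876681), 271)
```

send_rows(
  steps=[
    {"x":0.0005,"y":-0.0005,"z":0.003,"turn":0,"gripper":0},
    {"x":0,"y":-0.0005,"z":0.003,"turn":0,"gripper":0},
    {"x":0,"y":0,"z":0.003,"turn":0,"gripper":0},
    {"x":0,"y":0,"z":0.003,"turn":0,"gripper":0},
    {"x":0,"y":0,"z":0.002,"turn":0,"gripper":0},
    {"x":0,"y":0,"z":0.001,"turn":0,"gripper":0},
    {"x":0,"y":0,"z":0,"turn":0,"gripper":0},
    {"x":0,"y":0,"z":0,"turn":0,"gripper":0},
  ],
)

```text
clock: 9.4
tool_pos: [0.6015, -0.2422, 0.1676]
orientation: [178.8, -1.7, 178.4]
force: [-0.1, -0.1, -2.4]
opening: 0.0232
```

```bash
python3 - <<'E'
from h import *
o=get_obs(); print(np.round(o['tool_pos'],4),np.round(o['orientation'],2),np.round(o['force'],2),round(o['opening'],4))
snap('wrist','wrist5'); o=get_obs(); tcp=o['tool_pos']; snap('side','side5')
print(np.round(tcp,4),held('wrist5',(tcp[2]-0.05,tcp[2]-0.005),tcp))
crop('side5',255,60,340,180,5,'c_side5')
E
```

```text
[ 0.6015 -0.2422  0.1676] [178.82  -1.68 178.38] [-0.09 -0.06 -2.38] 0.0232
[ 0.6015 -0.2422  0.1677] (array([ 0.59928148, -0.24173283]), np.float64(0.1419557958221265), array([-0.03521108,  0.01125074]), np.float64(0.00027560222968638564), 271)
```

View pics/c_side5.png

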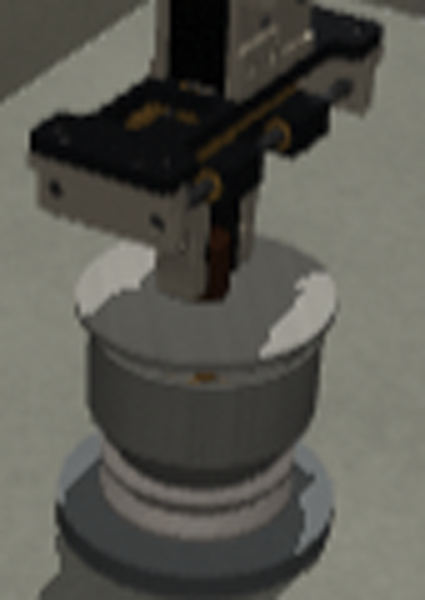

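The side crop shows the lid flange (x 75–338) centred over the bowl rim (x 88–322), with a thin gap. The measured lid centre (0.5993,-0.2417) is within about 0.5 mm of the bowl. Lowering to the seat.

send_rows(
  steps=[
    {"x":0,"y":0,"z":0.002,"turn":0,"gripper":0},
    {"x":0,"y":0,"z":0.002,"turn":0,"gripper":0},
    {"x":0,"y":0,"z":0.002,"turn":0,"gripper":0},
    {"x":0,"y":0,"z":0.001,"turn":0,"gripper":0},
    {"x":0,"y":0,"z":0.001,"turn":0,"gripper":0},
    {"x":0,"y":0,"z":0.001,"turn":0,"gripper":0},
    {"x":0,"y":0,"z":0,"turn":0,"gripper":0},
    {"x":0,"y":0,"z":0,"turn":0,"gripper":0},
  ],
)

```text
clock: 10.3
tool_pos: [0.6014, -0.2421, 0.1599]
orientation: [178.9, -1.6, 178.4]
force: [-0.9, 0.2, -1.6]
opening: 0.0231
```

```bash
python3 - <<'E'
from h import *
o=get_obs(); print(np.round(o['tool_pos'],4),np.round(o['orientation'],2),np.round(o['force'],2),np.round(o['moment'],2),round(o['opening'],4))
snap('wrist','wrist6'); o=get_obs(); tcp=o['tool_pos']; snap('side','side6')
print(np.round(tcp,4),held('wrist6',(tcp[2]-0.05,tcp[2]-0.005),tcp))
crop('side6',255,60,340,180,5,'c_side6')
E
```

```text
[ 0.6014 -0.2421  0.1599] [178.86  -1.59 178.42] [-0.87  0.19 -1.62] [0.07 0.26 0.03] 0.0231
[ 0.6013 -0.2421  0.1598] (array([ 0.5994211 , -0.24167221]), np.float64(0.13423511588250095), array([-0.0222111 ,  0.00964707]), np.float64(0.0002988441878517934), 270)
```

View pics/c_side6.png

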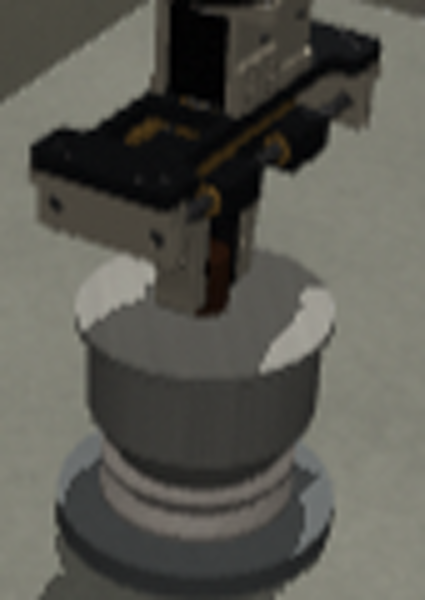

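The low edge now touches the rim: the lid's tilt eased from 0.035 to 0.022 rad and the weight on the wrist is dropping. One more millimetre, then I open.

send_rows(
  steps=[
    {"x":0,"y":0,"z":0.001,"turn":0,"gripper":0},
    {"x":0,"y":0,"z":0.001,"turn":0,"gripper":0},
    {"x":0,"y":0,"z":0,"turn":0,"gripper":0.4},
    {"x":0,"y":0,"z":0,"turn":0,"gripper":0.7},
    {"x":0,"y":0,"z":0,"turn":0,"gripper":1},
    {"x":0,"y":0,"z":0,"turn":0,"gripper":1},
    {"x":0,"y":0,"z":0,"turn":0,"gripper":1},
    {"x":0,"y":0,"z":0,"turn":0,"gripper":1},
  ],
)

```text
clock: 11.2
tool_pos: [0.6023, -0.2424, 0.1581]
orientation: [178.9, -1.5, 178.4]
force: [0.2, 0.6, -0.0]
opening: 0.0656
```

```bash
python3 - <<'E'
from h import *
o=get_obs(); print(np.round(o['tool_pos'],4),np.round(o['orientation'],2),np.round(o['force'],2),round(o['opening'],4))
snap('wrist','wrist7'); o=get_obs(); tcp=o['tool_pos']
print(np.round(tcp,4),held('wrist7',(0.10,0.16),tcp))
E
```

```text
[ 0.6023 -0.2424  0.1581] [178.9   -1.48 178.42] [ 0.24  0.58 -0.01] 0.0656
[ 0.6023 -0.2424  0.1581] (array([ 0.59961817, -0.24170523]), np.float64(0.13285663193139657), array([0.00383304, 0.00095276]), np.float64(0.0003463453085122182), 272)
```

The lid is released and level: slope about 0.004 rad, centre (0.5996,-0.2417). Rising clear.

send_rows(
  steps=[
    {"x":0,"y":0,"z":0,"turn":0,"gripper":1},
    {"x":0,"y":0,"z":0,"turn":0,"gripper":1},
    {"x":0,"y":0,"z":-0.01,"turn":0,"gripper":1},
    {"x":0,"y":0,"z":-0.015,"turn":0,"gripper":1},
    {"x":0,"y":0,"z":-0.02,"turn":0,"gripper":1},
    {"x":0,"y":0,"z":-0.02,"turn":0,"gripper":1},
    {"x":0,"y":0,"z":-0.02,"turn":0,"gripper":1},
    {"x":0,"y":0,"z":-0.02,"turn":0,"gripper":1},
  ],
)

```text
clock: 12.05
tool_pos: [0.6037, -0.2445, 0.2671]
orientation: [178.9, -1.7, 178.4]
force: [-0.3, 0.2, 0.8]
opening: 0.0879
```

```bash
python3 - <<'E'
from h import *
o=get_obs(); print(np.round(o['tool_pos'],4),np.round(o['orientation'],2),np.round(o['force'],2),round(o['opening'],4))
s=snap('side','side8'); crop('side8',245,60,350,180,5,'c_side8')
P=cloud(s); v,u=np.mgrid[:384,:512]
E
```

```text
[ 0.6037 -0.2445  0.2671] [178.88  -1.75 178.42] [-0.31  0.17  0.79] 0.0879
```

View pics/c_side8.png

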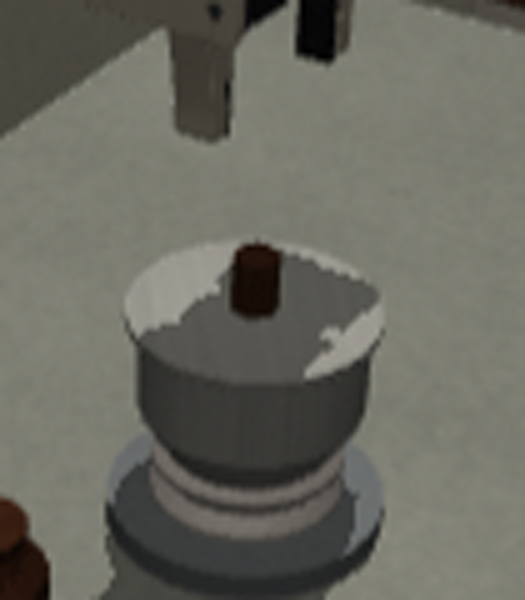

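The side crop shows the lid seated centrally on the bowl with its knob at crop (256,280), flange flush with the rim all round. I work out the tensioner geometry and start towards it.

```bash
python3 - <<'E'
from h import *
s=load('top0'); P=cloud(s); Z=P[...,2]; v,u=np.mgrid[:384,:512]
def fit(m,z,lab,r=None):
    cc,_=cv2.findContours(m.astype(np.uint8),cv2.RETR_EXTERNAL,cv2.CHAIN_APPROX_NONE); cc=max(cc,key=cv2.contourArea)[:,0]
    W=np.array([onplane(s,a,b,z) for a,b in cc])[:,:2]
    f=least_squares(lambda x:np.hypot(W[:,0]-x[0],W[:,1]-x[1])-x[2],[*W.mean(0),0.02],loss='soft_l1',f_scale=0.001); print(lab,np.round(f.x,4),len(W)); return f.x[:2]
near=lambda a,b,r:np.hypot(u-a,v-b)<r
pu=fit(near(101,228,14)&(Z>0.037)&(Z<0.052),0.044,'pulley')
pin=fit(near(113,216,10)&(Z>0.106),0.110,'pin')
print('cap heights',np.round(np.nanpercentile(Z[near(146,174,5)],[10,50,90]),4))
cap=fit(near(146,174,12)&(Z>0.05),np.nanmedian(Z[near(146,174,3)]),'cap')
A=np.array([[-.075,.092],[.065+.12*np.cos(2.79),.12*np.sin(2.79)],[.065,0]]); B=np.array([pu,pin,cap])
a=A-A.mean(0); b=B-B.mean(0); th=np.arctan2((a[:,0]*b[:,1]-a[:,1]*b[:,0]).sum(),(a*b).sum())
R=np.array([[np.cos(th),-np.sin(th)],[np.sin(th),np.cos(th)]]); o=B.mean(0)-R@A.mean(0)
print('yaw',np.degrees(th),'origin',o,'res mm',np.round((A@R.T+o-B)*1000,1))
piv=R@[.065,0]+o; print('pivot',piv)
for q in (0,.1,.2,.3,.4,.5,.55,.6,.65):
    an=th+2.79+q; print(q,np.round(piv+.12*np.array([np.cos(an),np.sin(an)]),4),round(np.degrees(an),1))
np.savez('ten.npz',piv=piv,th=th)
E
```

```text
pulley [0.454  0.3953 0.0249] 60
pin [0.4741 0.3404 0.0072] 19
cap heights [0.0551 0.0568 0.0589]
cap [0.5781 0.2847 0.014 ] 51
yaw -8.270700833676317 origin [0.51467452 0.29337671] res mm [[-0.3 -0.1]
 [-0.6  0.8]
 [ 0.9 -0.7]]
pivot [0.57899848 0.28402645]
0 [0.4735 0.3411] 151.6
0.1 [0.4683 0.3303] 157.3
0.2 [0.4642 0.319 ] 163.0
0.3 [0.4613 0.3074] 168.8
0.4 [0.4596 0.2955] 174.5
0.5 [0.459  0.2835] 180.2
0.55 [0.4592 0.2775] 183.1
0.6 [0.4596 0.2716] 186.0
0.65 [0.4604 0.2656] 188.8
```

send_rows(
  steps=[
    {"x":0.006,"y":0.02,"z":0,"turn":0,"gripper":1},
    {"x":0.01,"y":0.04,"z":0,"turn":0,"gripper":1},
    {"x":0.01,"y":0.045,"z":0,"turn":0,"gripper":1},
    {"x":0.01,"y":0.045,"z":0,"turn":0,"gripper":1},
    {"x":0.01,"y":0.045,"z":0,"turn":0,"gripper":1},
    {"x":0.01,"y":0.045,"z":0,"turn":0,"gripper":1},
    {"x":0.01,"y":0.045,"z":0,"turn":0,"gripper":1},
    {"x":0.01,"y":0.045,"z":0,"turn":0,"gripper":1},
  ],
)

```text
clock: 12.9
tool_pos: [0.5384, 0.092, 0.2865]
orientation: [179.0, -0.9, 177.9]
force: [1.4, 0.5, -0.4]
opening: 0.0875
```

send_rows(
  steps=[
    {"x":0.01,"y":0.04,"z":0.008,"turn":0,"gripper":1},
    {"x":0.01,"y":0.04,"z":0.01,"turn":0,"gripper":1},
    {"x":0.01,"y":0.04,"z":0.01,"turn":0,"gripper":1},
    {"x":0.01,"y":0.035,"z":0.01,"turn":0,"gripper":1},
    {"x":0.01,"y":0.03,"z":0.01,"turn":0,"gripper":1},
    {"x":0.01,"y":0.025,"z":0.01,"turn":0,"gripper":1},
    {"x":0.008,"y":0.02,"z":0.005,"turn":0,"gripper":1},
    {"x":0,"y":0.005,"z":0,"turn":0,"gripper":1},
  ],
)

```text
clock: 13.7
tool_pos: [0.4737, 0.3458, 0.2351]
orientation: [178.6, -0.3, 178.4]
force: [-0.5, -1.1, 0.8]
opening: 0.0877
```

```bash
python3 - <<'E'
from h import *
o=get_obs(); print(np.round(o['tool_pos'],4),np.round(o['orientation'],2),np.round(o['force'],2),round(o['opening'],4),np.round(o['joint_pos'],1))
snap('wrist','wrist9')
E
```

```text
[0.4737 0.3458 0.2351] [178.61  -0.31 178.36] [-0.46 -1.09  0.78] 0.0877 [  54.5   12.3  -11.7   -1.1  -65.  -145.7]
```

View pics/wrist9.png

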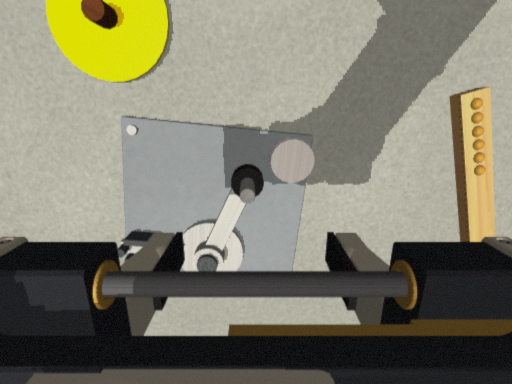

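The wrist view shows the pin's top at about (248,195) above the black roller at (247,181), with the drive pulley at (293,160). Measuring the pin from here.

```bash
python3 - <<'E'
from h import *
s=load('wrist9'); P=cloud(s); Z=P[...,2]; v,u=np.mgrid[:384,:512]
m=(np.hypot(u-248,v-192)<20)&(Z>0.104)&(Z<0.12); print(m.sum(), np.median(Z[m]), u[m].min(),u[m].max(),v[m].min(),v[m].max())
cc,_=cv2.findContours(m.astype(np.uint8),cv2.RETR_EXTERNAL,cv2.CHAIN_APPROX_NONE); cc=max(cc,key=cv2.contourArea)[:,0]
W=np.array([onplane(s,a,b,0.110) for a,b in cc])[:,:2]
f=least_squares(lambda x:np.hypot(W[:,0]-x[0],W[:,1]-x[1])-0.0078,W.mean(0),loss='soft_l1',f_scale=0.001); print('pin',f.x,W.mean(0))
o=get_obs(); R=Ro.from_euler('xyz',o['orientation'],degrees=True).as_matrix()
for p in (f.x,[0.4738,0.3405]):
    d=np.array([*p,0.090])-o['tool_pos']; print('tool shift',np.round(R.T@d,4))
E
```

```text
210 0.11098099571699338 239 255 187 203
pin [0.47298296 0.34165603] [0.47294875 0.34167227]
tool shift [ 0.0005 -0.0077  0.1453]
tool shift [-0.0004 -0.0089  0.1453]
```

send_rows(
  steps=[
    {"x":0,"y":-0.004,"z":0.012,"turn":0,"gripper":1},
    {"x":0,"y":-0.004,"z":0.018,"turn":0,"gripper":1},
    {"x":0,"y":0,"z":0.02,"turn":0,"gripper":1},
    {"x":0,"y":0,"z":0.02,"turn":0,"gripper":1},
    {"x":0,"y":0,"z":0.015,"turn":0,"gripper":1},
    {"x":0,"y":0,"z":0.01,"turn":0,"gripper":1},
    {"x":0,"y":0,"z":0.005,"turn":0,"gripper":1},
    {"x":0,"y":0,"z":0,"turn":0,"gripper":1},
  ],
)

```text
clock: 14.55
tool_pos: [0.4766, 0.3323, 0.1322]
orientation: [178.4, -0.1, 178.0]
force: [0.6, -0.6, -0.1]
opening: 0.0878
```

```bash
python3 - <<'E'
from h import *
o=get_obs(); print(np.round(o['tool_pos'],4),np.round(o['orientation'],2))
R=Ro.from_euler('xyz',o['orientation'],degrees=True).as_matrix()
for p in ([0.4732,0.3413],):
    d=np.array([*p,0.091])-o['tool_pos']; print('tool shift',np.round(R.T@d,4))
E
```

```text
[0.4766 0.3323 0.1322] [ 1.7845e+02 -1.5000e-01  1.7798e+02]
tool shift [0.0036 0.0078 0.0414]
```

send_rows(
  steps=[
    {"x":0.001,"y":0.003,"z":0.006,"turn":0,"gripper":1},
    {"x":0.001,"y":0.003,"z":0.006,"turn":0,"gripper":1},
    {"x":0.001,"y":0.002,"z":0.006,"turn":0,"gripper":1},
    {"x":0,"y":0.001,"z":0.006,"turn":0,"gripper":1},
    {"x":0,"y":0,"z":0.006,"turn":0,"gripper":1},
    {"x":0,"y":0,"z":0.006,"turn":0,"gripper":1},
    {"x":0,"y":0,"z":0.003,"turn":0,"gripper":1},
    {"x":0,"y":0,"z":0,"turn":0,"gripper":1},
  ],
)

```text
clock: 15.35
tool_pos: [0.4745, 0.3444, 0.0919]
orientation: [178.3, -0.0, 178.0]
force: [-0.6, -0.8, 0.3]
opening: 0.0878
```

```bash
python3 - <<'E'
from h import *
o=get_obs(); print(np.round(o['tool_pos'],4),np.round(o['orientation'],2),np.round(o['force'],2))
R=Ro.from_euler('xyz',o['orientation'],degrees=True).as_matrix()
for p in ([0.4732,0.3413],):
    d=np.array([*p,0.091])-o['tool_pos']; print('tool shift',np.round(R.T@d,4))
s=snap('wrist','wrist10'); print(pix(s,[0.4732,0.3413,0.11]),pix(s,o['tool_pos']))
E
```

```text
[0.4745 0.3444 0.0919] [ 1.7830e+02 -2.0000e-02  1.7803e+02] [-0.58 -0.84  0.26]
tool shift [ 0.0012 -0.0032  0.0008]
[249.33739805 279.06630938] [254.55356821 261.96317745]
```

View pics/wrist10.png

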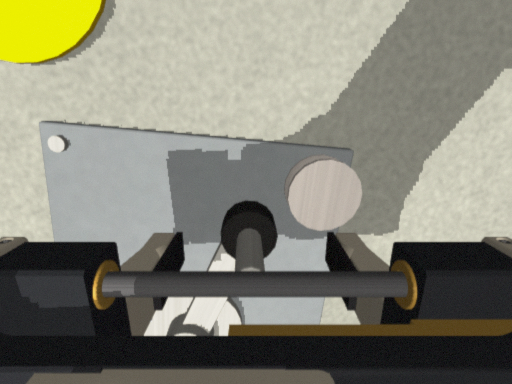

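The wrist view shows the pin at column about 249, left of the mid-plane between the jaws (254), which agrees with the 3 mm computed offset. Correcting and closing.

send_rows(
  steps=[
    {"x":0.001,"y":-0.002,"z":0,"turn":0,"gripper":1},
    {"x":0,"y":-0.001,"z":0,"turn":0,"gripper":1},
    {"x":0,"y":0,"z":0,"turn":0,"gripper":0.5},
    {"x":0,"y":0,"z":0,"turn":0,"gripper":0.3},
    {"x":0,"y":0,"z":0,"turn":0,"gripper":0.3},
    {"x":0,"y":0,"z":0,"turn":0,"gripper":0.3},
    {"x":0,"y":0,"z":0,"turn":0,"gripper":0.3},
    {"x":0,"y":0,"z":0,"turn":0,"gripper":0.3},
  ],
)

```text
clock: 16.2
tool_pos: [0.4739, 0.3415, 0.0932]
orientation: [178.2, 0.1, 178.0]
force: [0.2, 0.3, 0.5]
opening: 0.0451
```

```bash
python3 - <<'E'
from h import *
o=get_obs(); print(np.round(o['tool_pos'],4),np.round(o['orientation'],2),np.round(o['force'],2),round(o['opening'],4))
R=Ro.from_euler('xyz',o['orientation'],degrees=True).as_matrix()
d=np.array([0.4732,0.3413,0.091])-o['tool_pos']; print('tool shift',np.round(R.T@d,4))
s=snap('wrist','wrist11'); crop('wrist11',170,200,340,330,4,'c_w11')
E
```

```text
[0.4739 0.3415 0.0932] [1.7820e+02 6.0000e-02 1.7802e+02] [0.2  0.3  0.47] 0.0451
tool shift [ 0.0007 -0.0003  0.0022]
```

View pics/c_w11.png

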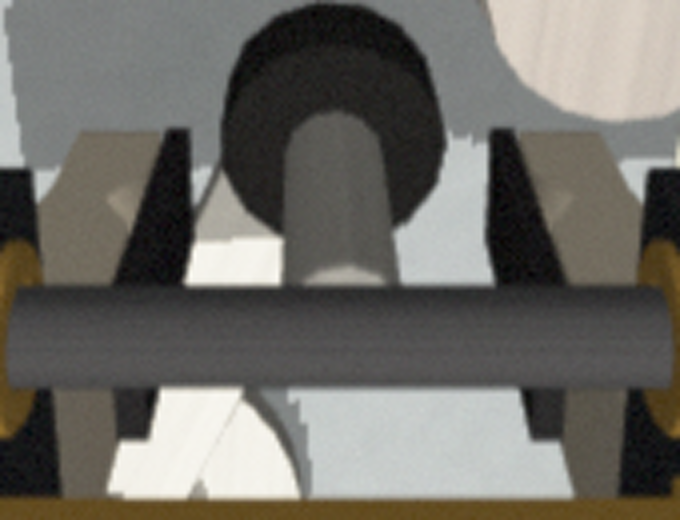

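The crop shows the pin (x 285–390) centred between the pads (inner edges at about 190 and 488). Closing on it.

send_rows(
  steps=[
    {"x":0.0005,"y":0,"z":0.001,"turn":0,"gripper":0},
    {"x":0,"y":0,"z":0,"turn":0,"gripper":0},
    {"x":0,"y":0,"z":0,"turn":0,"gripper":0},
    {"x":0,"y":0,"z":0,"turn":0,"gripper":0},
    {"x":0,"y":0,"z":0,"turn":0,"gripper":0},
    {"x":0,"y":0,"z":0,"turn":0,"gripper":0},
    {"x":0,"y":0,"z":0,"turn":0,"gripper":0},
    {"x":0,"y":0,"z":0,"turn":0,"gripper":0},
  ],
)

```text
clock: 17.05
tool_pos: [0.4733, 0.3415, 0.0921]
orientation: [178.3, 0.1, 178.1]
force: [0.2, 0.9, 0.4]
opening: 0.0155
```

send_rows(
  steps=[
    {"x":0,"y":0,"z":0,"turn":0,"gripper":0},
    {"x":0,"y":0,"z":0,"turn":0,"gripper":0},
    {"x":0,"y":0,"z":0,"turn":0,"gripper":0},
    {"x":0.001,"y":-0.002,"z":0,"turn":0,"gripper":0},
    {"x":0.001,"y":-0.002,"z":0,"turn":0,"gripper":0},
    {"x":0.001,"y":-0.002,"z":0,"turn":0,"gripper":0},
    {"x":0.001,"y":-0.002,"z":0,"turn":0,"gripper":0},
    {"x":0.001,"y":-0.002,"z":0,"turn":0,"gripper":0},
  ],
)

```text
clock: 17.85
tool_pos: [0.4704, 0.3358, 0.0921]
orientation: [177.8, 0.4, 178.2]
force: [2.0, 5.6, -3.5]
opening: 0.0157
```

```bash
cat > ob.py <<'E'
from h import *
o=get_obs(); t=np.load('ten.npz'); p=o['tool_pos']
R=Ro.from_euler('xyz',o['orientation'],degrees=True).as_matrix()
d=p[:2]-t['piv']; q=(np.arctan2(d[1],d[0])-t['th']-2.79+np.pi)%(2*np.pi)-np.pi
print(round(o['clock'],2),np.round(p,4),np.round(o['orientation'],1),'F',np.round(o['force'],1),'op',round(o['opening'],4),'swing~',round(q,3),'r',round(np.hypot(*d),4))
E
python3 ob.py
```

```text
17.85 [0.4704 0.3358 0.0921] [177.8   0.4 178.2] F [ 2.   5.6 -3.5] op 0.0157 swing~ 0.051 r 0.1203
```

The pin is gripped (opening 15.7 mm) and the arm follows, with about 6 N of spring force. Swinging it along the arc.

send_rows(
  steps=[
    {"x":0.002,"y":-0.004,"z":0,"turn":0,"gripper":0},
    {"x":0.002,"y":-0.004,"z":0,"turn":0,"gripper":0},
    {"x":0.002,"y":-0.004,"z":0,"turn":0,"gripper":0},
    {"x":0.002,"y":-0.004,"z":0,"turn":0,"gripper":0},
    {"x":0.001,"y":-0.004,"z":0,"turn":0,"gripper":0},
    {"x":0.001,"y":-0.004,"z":0,"turn":0,"gripper":0},
    {"x":0.001,"y":-0.004,"z":0,"turn":0,"gripper":0},
    {"x":0.001,"y":-0.004,"z":0,"turn":0,"gripper":0},
  ],
)

```text
clock: 18.65
tool_pos: [0.4624, 0.3159, 0.0921]
orientation: [176.6, 1.2, 178.7]
force: [1.1, 9.4, -6.3]
opening: 0.0161
```

```bash
python3 ob.py
```

```text
18.65 [0.4624 0.3159 0.0921] [176.6   1.2 178.7] F [ 1.1  9.4 -6.3] op 0.0161 swing~ 0.229 r 0.1209
```

send_rows(
  steps=[
    {"x":0.002,"y":-0.007,"z":0,"turn":0,"gripper":0},
    {"x":0.0015,"y":-0.007,"z":0,"turn":0,"gripper":0},
    {"x":0.001,"y":-0.007,"z":0,"turn":0,"gripper":0},
    {"x":0.0005,"y":-0.007,"z":0,"turn":0,"gripper":0},
    {"x":0,"y":-0.005,"z":0,"turn":0,"gripper":0},
    {"x":0,"y":-0.004,"z":0,"turn":0,"gripper":0},
    {"x":0,"y":-0.004,"z":0,"turn":0,"gripper":0},
    {"x":0,"y":-0.003,"z":0,"turn":0,"gripper":0},
  ],
)

```text
clock: 19.45
tool_pos: [0.458, 0.2865, 0.0921]
orientation: [175.2, 1.9, 179.2]
force: [-2.5, 10.1, -4.5]
opening: 0.017
```

```bash
python3 ob.py
```

```text
19.45 [0.458  0.2865 0.0921] [175.2   1.9 179.2] F [-2.5 10.1 -4.5] op 0.017 swing~ 0.475 r 0.121
```

send_rows(
  steps=[
    {"x":0,"y":-0.006,"z":0,"turn":0,"gripper":0},
    {"x":0,"y":-0.006,"z":0,"turn":0,"gripper":0},
    {"x":-0.0005,"y":-0.005,"z":0,"turn":0,"gripper":0},
    {"x":-0.0005,"y":-0.004,"z":0,"turn":0,"gripper":0},
    {"x":0,"y":-0.002,"z":0,"turn":0,"gripper":0},
    {"x":0,"y":-0.002,"z":0,"turn":0,"gripper":0},
    {"x":0,"y":-0.002,"z":0,"turn":0,"gripper":0},
    {"x":0,"y":-0.002,"z":0,"turn":0,"gripper":0},
  ],
)

```text
clock: 20.25
tool_pos: [0.4587, 0.2692, 0.0921]
orientation: [174.1, 2.4, 179.7]
force: [-2.0, 9.7, -3.4]
opening: 0.0175
```

```bash
python3 ob.py; python3 - <<'E'
from h import *
snap('top','top12'); snap('side','side12'); o=get_obs(); print(o['clock'],np.round(o['tool_pos'],4),np.round(o['qvel'],2))
a=cv2.imread('pics/top12.png')[130:270,80:220]; b=cv2.imread('pics/side12.png')[230:370,90:230]
cv2.imwrite('pics/m12.png',cv2.resize(np.hstack([a,b]),None,fx=2.8,fy=2.8,interpolation=cv2.INTER_CUBIC))
E
```

```text
20.25 [0.4587 0.2692 0.0921] [174.1   2.4 179.7] F [-2.   9.7 -3.4] op 0.0175 swing~ 0.619 r 0.1212
20.35 [0.4588 0.2691 0.0921] [ 0.07  0.05  0.12  0.07 -0.02 -0.11]
```

View pics/m12.png

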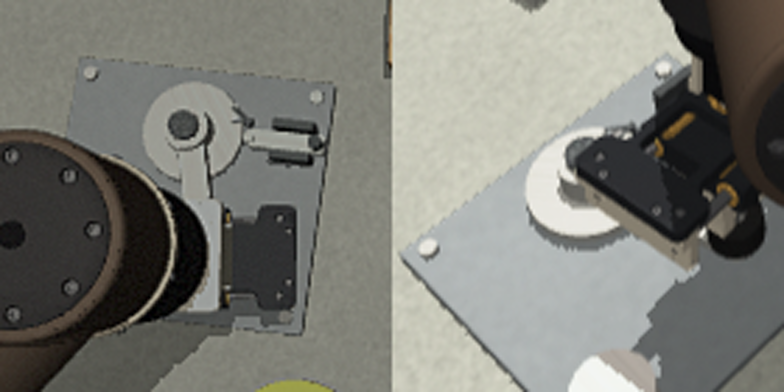

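View pics/side12.png

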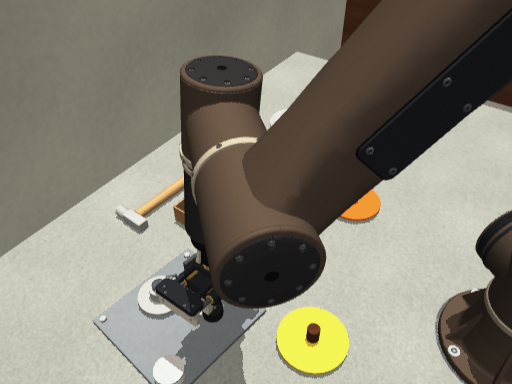

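The top crop shows the arm swung back, its bar running down from the pivot cap at (183,125), with the pawl in its guide at (285,140). In the side view the gripper is on the pin and the lid is hidden behind the arm. I check the pawl's slide and the arm angle by comparing with the first picture.

```bash
python3 - <<'E'
from h import *
a=cv2.imread('pics/top0.png'); b=cv2.imread('pics/top12.png')
k=6
A=cv2.resize(a[160:205,135:205],None,fx=k,fy=k,interpolation=cv2.INTER_CUBIC); B=cv2.resize(b[160:205,135:205],None,fx=k,fy=k,interpolation=cv2.INTER_CUBIC)
cv2.imwrite('pics/pawl.png',np.vstack([A,B]))
# whole bystanders compare and pawl knob match
for nm,(x0,y0,x1,y1) in {'pawl knob':(186,174,199,188),'guide':(176,170,186,192),'bun':(280,125,312,160),'box':(215,118,268,162),'hammer head':(188,78,208,118),'handle end':(270,92,300,112)}.items():
    t=a[y0:y1,x0:x1]; m=8; r=cv2.matchTemplate(b[y0-m:y1+m,x0-m:x1+m],t,cv2.TM_CCOEFF_NORMED); _,mx,_,l=cv2.minMaxLoc(r); print(nm,l[0]-m,l[1]-m,round(mx,3))
s=load('top12')
P=cloud(s); t=np.load('ten.npz')
print(pix(s,[*t['piv'],0.038]), [np.round(pix(s,[*(t['piv']+.06*np.array([np.cos(x),np.sin(x)])),0.038]),1) for x in t['th']+2.79+np.array([.5,.6,.7])])
# arm bar points: height 0.03-0.045, r 0.035..0.075 from the pivot
d=P[...,:2]-t['piv']; r=np.hypot(d[...,0],d[...,1]); m=(P[...,2]>0.032)&(P[...,2]<0.045)&(r>0.042)&(r<0.075)
an=np.unwrap(np.arctan2(d[...,1],d[...,0])[m]%(2*np.pi)); 
print(m.sum(),'bar angle->swing',np.percentile(an,[5,50,95])-t['th']-2.79)
v,u=np.where(m); print(u.min(),u.max(),v.min(),v.max())
E
```

```text
pawl knob 0 0 0.999
guide 0 0 0.999
bun 0 0 0.998
box 0 0 0.999
hammer head 0 0 0.999
handle end 0 0 0.998
[147.83732346 176.05351876] [array([147.2, 200. ]), array([149.7, 199.8]), array([152.1, 199.4])]
91 bar angle->swing [0.40092203 0.6392985  1.79065889]
145 177 173 200
```

View pics/pawl.png

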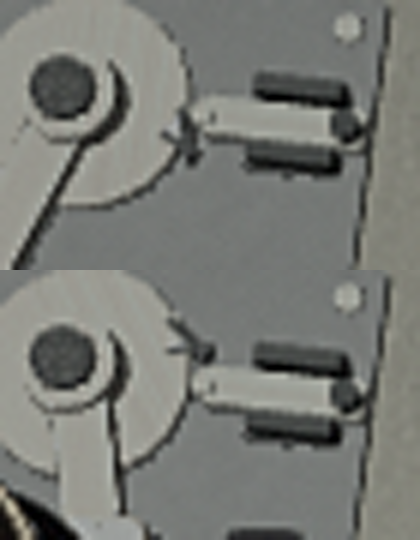

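The pawl is where it began (0 px shift), with the tooth now past its tip, so it has dropped in. The bar's centre at (150.3,200) gives a swing of about 0.62. The box, hammer and bun foot have not moved. Last check: the lid.

```bash
python3 - <<'E'
from h import *
s=load('top12'); P=cloud(s); Z=P[...,2]; v,u=np.mgrid[:384,:512]
m=(np.hypot(u-368,v-158)<48)&(Z>0.12)
cc,_=cv2.findContours(m.astype(np.uint8),cv2.RETR_EXTERNAL,cv2.CHAIN_APPROX_NONE); cc=max(cc,key=cv2.contourArea)[:,0]
W=np.array([onplane(s,a,b,0.131) for a,b in cc])[:,:2]
f=least_squares(lambda x:np.hypot(W[:,0]-x[0],W[:,1]-x[1])-x[2],[0.599,-0.2415,0.066],loss='soft_l1',f_scale=0.001); print('lid',f.x)
m2=m&(Z<0.145); Q=P[m2]; c=np.linalg.lstsq(np.c_[Q[:,:2]-f.x[:2],np.ones(len(Q))],Q[:,2],rcond=None)[0]; print('plane',c)
crop('top12',310,105,425,210,5,'c_lid12')
E
python3 ob.py
```

```text
lid [ 0.60003702 -0.24100071  0.06504219]
plane [0.0006989  0.00046028 0.13195969]
20.35 [0.4588 0.2691 0.0921] [174.1   2.4 179.7] F [-1.9  9.4 -4. ] op 0.0175 swing~ 0.619 r 0.1212
```

View pics/c_lid12.png

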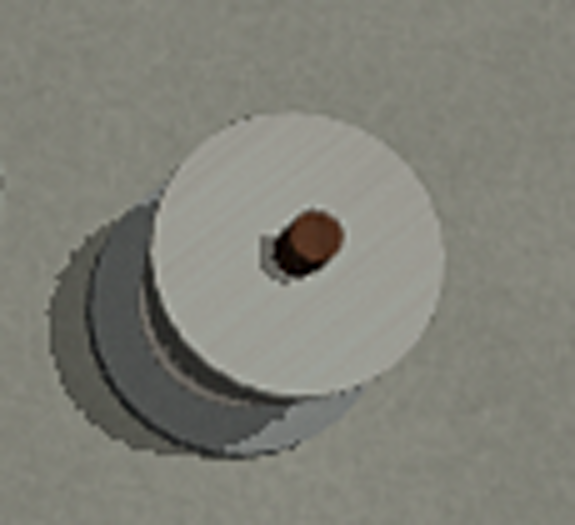

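The lid crop shows the flange centred on the bowl: fitted centre about 1.3 mm off, tilt 0.001 rad, top at 0.132 m. The arm is steady with about 9.5 N on the fingers. Handing in.

```bash
python3 - <<'E'
from plant import job
print(job.close_job())
E
```

```text
the job is handed in; nothing more can be done
None
```

I seated the steel lid on the bowl and let go of it. Then I gripped the hand pin, swung the tensioner arm back past its click, and handed the job in at about 20.4 s while still holding it. The hand-in reported no verdict.

**Last checks, before handing in:**
- **Lid:** its centre was about 1.3 mm from the bowl's centre and its tilt about 0.001 rad. Its flange top was at 0.132 m, against 0.131 m expected.
- **Arm:** the swing was about 0.62 rad from the tool position. The top view gave 0.62 to 0.64 rad, so it agrees.
- **Pawl:** it was back at its starting pixel with the tooth past its tip.
- **Hold:** about 10 N was on the gripper, and the tool moved 0.1 mm over 0.1 s.
- **Bystanders:** the stud box, hammer and bun foot showed no shift in the top view.

**Disagreements:**
- **Tool tilt:** it drifted to about 6° under the spring load, so the opening read 17.5 mm on the 16 mm pin.
- **Side camera:** it read 3–4 mm off the other two, so I relied on the top and wrist cameras.

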